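Fit the stay sleeve and hold the battery box lid at its balance point

ROBOT

A 6-joint arm with a two-finger parallel gripper is mounted at the origin on the work surface. World frame = base frame: x ahead of the robot, y to its left, z up, the work surface at z = 0. Lengths are in mm, angles in rad, forces in N, time in s.
With the tool pointing down it reaches from about 300 to 875 mm from the base axis. Payload 6.4 kg.
Tool frame: the origin (TCP) lies on the centre line of the jaws, within the pads' length; the fingertips stand 14 mm ahead of it and the grasp point (between the pads) lies 5 mm behind it; z points along the fingers, y is the direction in which the jaws open and shut (so a half turn about z gives the same grasp; the last joint's range is limited). The gripper opens to 88 mm and grips with 3 to 60 N. Pads are 18 mm wide; open, the fingers measure 123 mm over their backs; the gripper's body (75 mm by 187 mm) begins 45 mm behind the grasp point.
Start: joints at [-1.442, 0.181, 1.607, -0, 1.354, -0.206], TCP at [188.95, -543.083, 212.714] pointing down, gripper open.
Joint ranges: [-2.99, 2.99], [-0.89, 2.07], [0.3, 2.58], [-1.14, 4.28], [0, 2.63], [-3.12, 3.12]. Speed limits (rad/s): [2.57, 2.57, 3.01, 3.14, 3.14, 3.14].

INTERFACE

Orientations are given as a 3x3 rotation matrix whose columns are the frame's x, y, z axes.
In Python, from rig import ctrl gives the robot as it stands.
- The arm moves only by the tool play_rows, never from a script. Its argument "targets" is a list that holds one entry, the list of rows, each a list of 6 numbers: the shift along the tool's x, y, z in cm, then the turn, a rotation vector about the tool's x, y, z in degrees. A call has 1 to 20 rows; each row is the pose to reach, as a shift and turn from the pose measured when the call began, along the tool's axes at that moment; what a row does not reach only later rows make up. A row lasts 1/10 s, in which the tool goes at most 50 mm and 8.59 degrees, less where a joint would pass 70% of its speed; a pose out of reach is approached as far as the arm can. A call with a gripper value outside its range is refused whole. "claw" is the closure, from 0 (fully open) to 1 (shut), set as the call begins (left out, the last holds). The fingers move at their own pace and stop on an object; "newtons" is the grip in N (left out, the last holds). Time passes only in rows, so rows that repeat a pose let the fingers close. It gives the time, the measured TCP pose, the force and the opening at its end, in the units of the state.
- ctrl.sense(): the state, without advancing time (a new reading comes with each control period).
- ctrl.read_camera(name): name is "scene" or "side" or "wrist"; returns a dict with "pixels" (384x512x3 uint8, red, green, blue), "z_map" (384x512 float32, mm along the optical axis (not along the pixel's ray), 0 where there is no reading), "intrinsics" (3x3 intrinsics, pixels), "extrinsics" (4x4, takes a point from world to camera coordinates); the wrist camera has in their place "mount" (4x4, takes a point from camera to tool coordinates, whose origin is the TCP and whose axes are the flange's). Camera axes: x right, y down, z forward; pixel columns grow to the right and rows downward; lengths in mm; the calibration is good to about 2 mm. A picture is of the moment at which its call begins: read the wrist's pose just before it.
- ctrl.job_done(): hands the job in, once; it reports no verdict.
The state is a dict: "clock": time; "joints": joint angles; "qvel": joint speeds; "joint_torque": joint torques, N m; "tool_pos": TCP position; "ee_rot": TCP orientation; "contact_force": force on the tool from outside, world axes, zero at the start; "wrist_torque": the same for the moment, N m; "gripper_width": finger opening in mm.
Only numpy, scipy, OpenCV 4.12 (cv2) and the standard library are available. Lean on these libraries where they do the work, as an engineer would, in place of code of your own. Each camera call takes 0.05 s, during which the arm holds its last target. There are 200 camera calls.

TASK

We are refitting the lid stay of the yellow battery safety box: pick the 24 mm long sleeve out of the tray (not the 16 or the 32 mm one), push it fully home on the stay stud on the side of the box and let go of it. Then take the lid by its bar handle, raise it past its balance point to feel the springs take it, ease it back and finish holding it still just below the balance point, so that I can hook the stay on: the job ends with the handle in your grip, do not put the lid down or let go. Keep the lid in hand so that it never flies up to its stop, and leave the other two sleeves, the stay, the battery pack and the screwdriver where they are.

Things in the scene. Friction and masses are not known exactly. Their poses are not given: they have to be found in the camera images.
- battery_box: yellow steel safety box for laptop batteries, fixed to the bench, 210 mm deep (its x) by 320 mm wide (its y), rim 125 mm high, with the lid on top to 145 mm. Origin: centre of its underside on the bench; x points to the hinge side (away from the robot at yaw 0), y to the side that carries the stud, z up. It stands turned by up to 9 degrees either way
- stud_root (a point): centre of the shoulder face (26 mm disc, 4 mm proud of the box wall) from which the stay stud sticks out of the box's +y side; at 45, 164, 103 mm in the box frame, 42 mm below the lid's top; axes as the box. The sleeve is home when its end face meets the shoulder: its middle is then 12 mm out along +y
- stud_tip (a point): tip of the stay stud, 36 mm out from stud_root. The stud is a plain level steel pin, 8 mm in diameter, pointing along the box's +y, with a rounded tip; nothing stands round it
- lid (a joint): lid angle in rad: 0 shut (as it starts), growing as the front edge rises, stop at 1.6. The 2 kg lid is counterbalanced by springs; its balance point is at 0.785 (45 degrees). Below it the lid sinks shut, above it the springs carry it up to the stop. Shut, it takes a little over 2 N at the handle to lift; within 11 degrees of balance about 1 N up or down holds it
- lid_hinge (a point): middle of the lid's hinge axis, at 111, 0, 125 mm in the box frame; the axis is the box's y. The axes of this point turn with the lid
- handle: the lid's handle: a black round grip tube, 14 mm in diameter, 100 mm long, that turns freely on a steel rod between two posts 120 mm apart, along the lid's front edge on the robot's side. Origin: its middle, y along it; in the lid frame 253 mm in front of the hinge axis (-x) and 10 mm above it; 135 mm above the bench when shut. 28 mm gap to the lid for a finger, open above and below
- tray: blue ribbed parts tray, fixed, 110 by 180 mm, floor 6 mm above the bench, ribs 3 mm high along its y (3 mm above the floor). Origin: centre of its underside. It is turned by up to 14 degrees either way. The three sleeves lie in a row in its middle groove, 48 mm apart, in any order
- sleeve_24: aluminium tube, the right one: 24 mm long, 20 mm outside diameter, 11 mm bore. Origin: its centre, y along the bore. It lies level along the tray's y, its centre 10 mm above the tray floor (16 mm above the bench)
- sleeve_16: like sleeve_24 but 16 mm long: wrong, stays in the tray
- sleeve_32: like sleeve_24 but 32 mm long: wrong, stays in the tray
- stay: lid stay, loose flat steel bar 178 by 22 mm over its eyes, 4 mm thick, lying on the bench on the robot's side of the box. Origin: centre of its underside. To be left alone
- battery_pack: loose black laptop battery, 80 by 200 by 10 mm, lying on the bench on the robot's side of the box. Origin: centre of its underside. To be left alone
- screwdriver: loose red-handled screwdriver, 200 mm long, lying on the bench beyond the tray. Origin: middle of its length, on the bench. To be left alone

How it is judged:
By the outcome, as a careful person would: the job done as asked, in the order asked, and still so for the second after the job is handed in, while the arm keeps its last pose, push and grip.
It also fails if it takes over 56 s, if anything falls off the work surface, if the arm or the gripper's body presses on something with over 40 N, if the wrist force passes 120 N, or if a joint passes its speed limit or range.

## Working session

There is one attempt and no reset: what is moved stays moved. The work goes in short steps, Python scripts to look and compute and a tool call to move; the robot and the scene stay as the last step left them, time stands still between calls to the robot, and variables do not carry over. Pictures are saved under pics/ and viewed, about 8 in all and at most 12, crops included, and the job is handed in when it is done.

Besides the shell and the picture viewer there is one more tool, called after "Emit:" by a JSON object that holds its "api" and its "payload". play_rows: Moves the arm, as the interface text tells. Its arguments: {"type":"object","properties":{"targets":{"type":"array"},"claw":{"type":"number"},"newtons":{"type":"number"}},"required":["targets"]}

```bash
ls; mkdir -p pics
python3 - <<'E'
from rig import ctrl
import cv2,numpy as np
s=ctrl.sense();print(s)
for n in("scene","side"):
    c=ctrl.read_camera(n);np.savez(f"{n}.npz",**{k:v for k,v in c.items()})
    cv2.imwrite(f"pics/{n}0.png",c["pixels"][:,:,::-1])
    print(n,c["intrinsics"].tolist(),c["extrinsics"].round(3).tolist())
E
```

```text
pics
{'clock': 0.0, 'joints': array([-1.44232316e+00,  1.81517511e-01,  1.60796453e+00, -4.35314365e-06,
        1.35380185e+00, -2.06276607e-01]), 'qvel': array([ 1.41056110e-03, -3.41370938e-04, -1.30536599e-03, -1.72420751e-05,
       -3.33248012e-04, -1.22628568e-03]), 'joint_torque': array([ 1.29421802e-03, -4.33865511e+01, -3.41849685e+01,  7.00641191e-02,
        3.86505830e-02, -1.37217239e-04]), 'tool_pos': array([ 188.86087914, -542.5056749 ,  211.84441973]), 'ee_rot': array([[ 9.44492277e-01,  3.28533546e-01, -2.20896920e-04],
       [ 3.28533442e-01, -9.44490850e-01,  1.67675079e-03],
       [ 3.42233762e-04, -1.65625019e-03, -9.99998570e-01]]), 'contact_force': array([ 0.60496927, -0.52047537, -0.67723636]), 'wrist_torque': array([0.00917919, 0.05050189, 0.02481349]), 'gripper_width': 88.05976976389309}
scene [[416.3740874438465, 0.0, 258.4838452931134], [0.0, 416.3740874438465, 185.20004046834535], [0.0, 0.0, 1.0]] [[-0.672, 0.74, -0.014, 329.479], [0.557, 0.492, -0.669, -253.718], [-0.488, -0.458, -0.743, 1320.992], [0.0, 0.0, 0.0, 1.0]]
side [[433.84881684933566, 0.0, 250.56167433251906], [0.0, 433.84881684933566, 187.9730104829843], [0.0, 0.0, 1.0]] [[0.778, -0.628, -0.002, -358.393], [-0.312, -0.384, -0.869, 280.334], [0.545, 0.677, -0.494, 998.876], [0.0, 0.0, 0.0, 1.0]]
```

View pics/scene0.png

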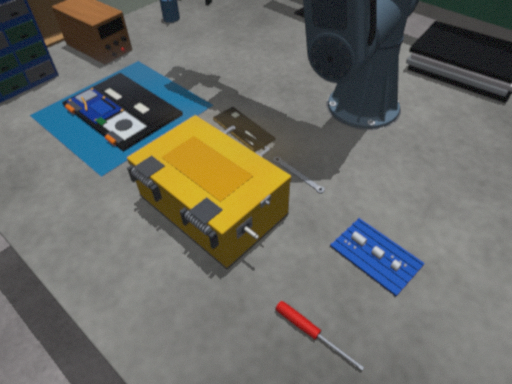

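View pics/side0.png

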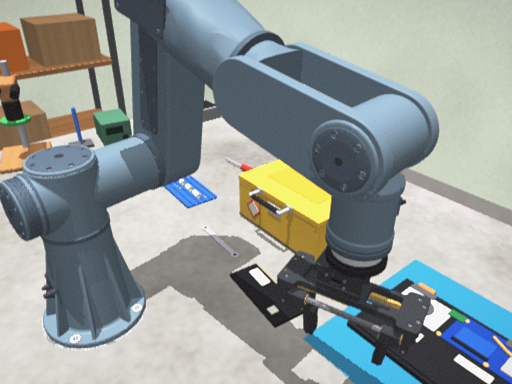

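The scene view shows the box's stud at about (250,232). The tray has three sleeves at about (359,238), (377,251) and (396,265), and the screwdriver lies below it. The side view shows the handle bar at about (268,203). Next I'll measure these from the depth maps.

```bash
cat > h.py <<'E'
import numpy as np,cv2
def cloud(c,T=None):
    """world points HxWx3; T = camera->world, from extrinsics if None"""
    if T is None: T=np.linalg.inv(c["extrinsics"])
    K=c["intrinsics"];z=c["z_map"].astype(float);v,u=np.mgrid[:z.shape[0],:z.shape[1]]
    P=np.stack([(u-K[0,2])/K[0,0]*z,(v-K[1,2])/K[1,1]*z,z,np.ones_like(z)],-1)@T.T
    P[z==0]=np.nan
    return P[...,:3]
def hsv(c): return cv2.cvtColor(c["pixels"],cv2.COLOR_RGB2HSV)
def wristT(c,s):
    M=np.eye(4);M[:3,:3]=s["ee_rot"];M[:3,3]=s["tool_pos"];return M@c["mount"]
E
python3 - <<'E'
from h import *
c=dict(np.load("scene.npz"));P=cloud(c);H=hsv(c)
z=P[...,2]
yel=(H[...,0]>15)&(H[...,0]<32)&(H[...,1]>150)&(abs(z-145)<6)
yel[:120]=0;yel[270:]=0
p=P[yel];print("lidtop",len(p),np.median(p[:,2]));r=cv2.minAreaRect(p[:,:2].astype(np.float32));print(r,cv2.boxPoints(r).round(1).tolist())
blue=(H[...,0]>100)&(H[...,0]<125)&(H[...,1]>120)
m=np.zeros_like(blue);m[210:300,320:430]=1
p=P[blue&m];r=cv2.minAreaRect(p[:,:2].astype(np.float32));print("tray",r,cv2.boxPoints(r).round(1).tolist())
sl=(H[...,1]<90)&(H[...,2]>120)
m=np.zeros_like(blue);m[225:280,340:410]=1
n,l,st,ce=cv2.connectedComponentsWithStats((sl&m&(z>8)).astype(np.uint8))
for i in range(1,n):
    q=P[l==i];print(st[i],ce[i].round(1),np.nanmedian(q,0).round(1),np.nanmin(q,0).round(1),np.nanmax(q,0).round(1))
# stud
m=np.zeros_like(blue);m[220:245,235:265]=1
q=P[(H[...,1]<90)&(z>85)&(z<120)&m.astype(bool)];print("stud",len(q),q.round(0).tolist()[:60])
c=dict(np.load("side.npz"));P2=cloud(c);H=hsv(c)
cv2.imwrite("pics/crops.png",np.vstack([cv2.resize(cv2.imread("pics/scene0.png")[205:295,225:425],(800,360)),cv2.resize(cv2.imread("pics/side0.png")[160:220,230:390],(800,240))[:240]]))
E
```

```text
lidtop 8932 145.10124714962052
((601.9487915039062, -55.09889221191406), (324.2591857910156, 214.42567443847656), 89.3946533203125) [[493.0, -216.10000610351562], [707.4000244140625, -218.39999389648438], [710.9000244140625, 105.9000015258789], [496.5, 108.19999694824219]]
tray ((454.2428283691406, 326.95599365234375), (180.56578063964844, 113.33139038085938), 86.99178314208984) [[392.8999938964844, 239.8000030517578], [506.1000061035156, 233.8000030517578], [515.5999755859375, 414.1000061035156], [402.3999938964844, 420.1000061035156]]
[352 232  15  13  95] [359.  237.6] [454.  278.2  23.6] [441.2 256.8   8.4] [461.  293.9  28.2]
[345 241   2   1   2] [345.5 241. ] [472.1 256.7   8.8] [471.  256.    8.3] [473.2 257.4   9.4]
[372 246  13  11  78] [378.  251.4] [457.4 330.8  23.6] [445.4 318.2   9.6] [464.8 341.4  27.2]
[391 257   2   1   2] [391.5 257. ] [439.7 358.2   9. ] [439.5 357.2   8.2] [439.8 359.2   9.9]
[391 260  10  10  62] [396.1 264.3] [460.  377.5  23.9] [435.9 365.7   8.4] [467.8 384.7  27.7]
[404 264   2   2   3] [404.3 264.7] [438.  389.3   9.2] [437.8 388.1   8.9] [
[... 703 characters left out ...]
 108.0, 107.0], [633.0, 107.0, 103.0], [651.0, 104.0, 115.0], [650.0, 107.0, 117.0], [648.0, 107.0, 114.0], [645.0, 108.0, 112.0], [643.0, 108.0, 110.0], [639.0, 107.0, 105.0], [635.0, 107.0, 101.0], [633.0, 107.0, 99.0], [628.0, 106.0, 93.0], [659.0, 104.0, 118.0], [657.0, 105.0, 119.0], [655.0, 105.0, 116.0], [654.0, 107.0, 117.0], [652.0, 108.0, 116.0], [648.0, 108.0, 112.0], [645.0, 107.0, 107.0], [642.0, 107.0, 105.0], [640.0, 108.0, 104.0], [636.0, 107.0, 98.0], [631.0, 105.0, 91.0], [627.0, 104.0, 87.0], [664.0, 103.0, 120.0], [661.0, 106.0, 119.0], [657.0, 105.0, 115.0], [656.0, 107.0, 115.0], [655.0, 109.0, 116.0], [651.0, 108.0, 111.0], [647.0, 106.0, 106.0], [646.0, 108.0, 107.0]]
```

View pics/crops.png

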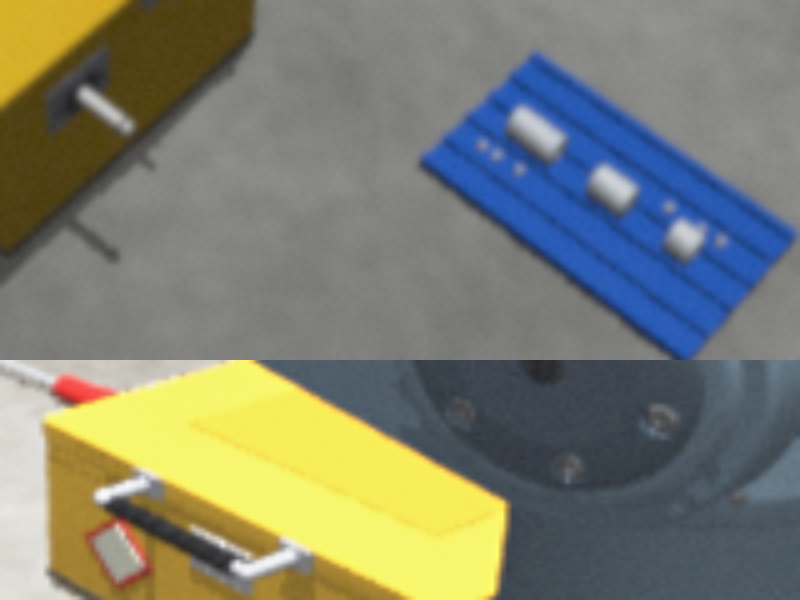

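The crop confirms the order: the long 32 mm sleeve is nearest the box, the 24 mm one is in the middle and the short 16 mm one is farthest. Gripping with the tool vertical works for the stud and for the handle. I'll go above the middle sleeve first.

```bash
cat >> h.py <<'E'
from scipy.spatial.transform import Rotation as R
def row(s,pos,yaw):
    """shift (cm) and turn (deg) to a tool-down pose, tool y at angle yaw(deg) in world"""
    a=np.radians(yaw);y=np.array([np.cos(a),np.sin(a),0]);z=np.array([0,0,-1.]);x=np.cross(y,z)
    M=s["ee_rot"];t=M.T@(np.array(pos)-s["tool_pos"])/10
    r=R.from_matrix(M.T@np.c_[x,y,z]).as_rotvec(degrees=True)
    return np.r_[t,r].round(3).tolist()
E
python3 - <<'E'
from rig import ctrl
from h import *
s=ctrl.sense();print(row(s,[454,328,170],-3))
c=ctrl.read_camera("wrist");print(c["mount"].round(2).tolist(),c["intrinsics"].round(1).tolist())
E
```

```text
[53.643, -73.505, 4.317, -0.065, -0.065, -67.817]
[[-0.0, -0.96, -0.27, 68.62], [1.0, -0.0, 0.0, -0.19], [-0.0, -0.27, 0.96, -171.38], [0.0, 0.0, 0.0, 1.0]] [[334.2, 0.0, 254.5], [0.0, 334.2, 197.6], [0.0, 0.0, 1.0]]
```

Emit:
{"api": "play_rows", "payload": {"targets": [[[53.64, -73.5, 4.3, 0, 0, -67.8], [53.64, -73.5, 4.3, 0, 0, -67.8], [53.64, -73.5, 4.3, 0, 0, -67.8], [53.64, -73.5, 4.3, 0, 0, -67.8], [53.64, -73.5, 4.3, 0, 0, -67.8], [53.64, -73.5, 4.3, 0, 0, -67.8], [53.64, -73.5, 4.3, 0, 0, -67.8], [53.64, -73.5, 4.3, 0, 0, -67.8], [53.64, -73.5, 4.3, 0, 0, -67.8], [53.64, -73.5, 4.3, 0, 0, -67.8], [53.64, -73.5, 4.3, 0, 0, -67.8], [53.64, -73.5, 4.3, 0, 0, -67.8], [53.64, -73.5, 4.3, 0, 0, -67.8], [53.64, -73.5, 4.3, 0, 0, -67.8], [53.64, -73.5, 4.3, 0, 0, -67.8], [53.64, -73.5, 4.3, 0, 0, -67.8], [53.64, -73.5, 4.3, 0, 0, -67.8], [53.64, -73.5, 4.3, 0, 0, -67.8], [53.64, -73.5, 4.3, 0, 0, -67.8], [53.64, -73.5, 4.3, 0, 0, -67.8]]]}}

```text
clock: 2.15
tool_pos: [453.5, 329.0, 169.2]
ee_rot: [[0.05, 0.999, -0.002], [0.999, -0.05, 0.001], [0.0, -0.002, -1.0]]
contact_force: [0.1, 0.1, -0.2]
gripper_width: 88.4
```

Run:
```python
from rig import ctrl
from h import *
s=ctrl.sense();c=ctrl.read_camera("wrist");print(s["clock"],s["tool_pos"],s["joints"].round(2))
cv2.imwrite("pics/w1.png",c["pixels"][:,:,::-1])
P=cloud(c,wristT(c,s));H=hsv(c);z=P[...,2]
sl=((H[...,1]<100)&(H[...,2]>90)&(z>12)&(z<32)).astype(np.uint8)
n,l,st,ce=cv2.connectedComponentsWithStats(sl)
for i in range(1,n):
    if st[i,4]<150: continue
    q=P[l==i];r=cv2.minAreaRect(q[:,:2].astype(np.float32))
    print(st[i],ce[i].round(1),"top z",np.nanpercentile(q[:,2],95).round(1),[np.round(a,1) for a in r])
b=(H[...,0]>100)&(H[...,0]<125)&(H[...,1]>120)&(z<20)
q=P[b];r=cv2.minAreaRect(q[:,:2].astype(np.float32));print("tray",r)
```

```text
2.15 [453.54313584 328.96440253 169.23797144] [0.41 0.19 1.69 0.   1.27 0.46]
[495  41  17 112 769] [503.9  96.6] top z 16.0 [array([688.6, 390.9]), array([ 7.3, 99.5]), np.float64(2.5)]
[244 121  21  18 361] [254.1 129.6] top z 25.6 [array([453.3, 374.6]), array([15.7, 19.2]), np.float64(87.3)]
[244 165  20  27 490] [253.6 178. ] top z 25.4 [array([450.5, 327.5]), array([24.5, 19. ]), np.float64(87.1)]
[244 211  20  34 584] [253.1 228.2] top z 25.3 [array([447.8, 275.3]), array([32.4, 19.6]), np.float64(86.7)]
tray ((451.3724365234375, 322.31280517578125), (184.52902221679688, 111.55864715576172), 86.541015625)
```

View pics/w1.png

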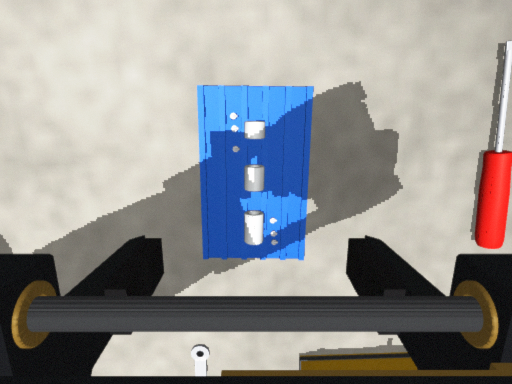

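The wrist view shows the three sleeves in one column (col 254). The middle one is at row 178 and measures 24.5 mm; the others measure 16 and 32 mm. The fingers straddle the groove. Now I'll descend and grip.

Run:
```python
from rig import ctrl
from h import *
s=ctrl.sense();print(row(s,[452,328,25],-3))
```

```text
[0.032, -0.109, 14.44, -0.098, -0.002, 0.063]
```

Emit:
{"api": "play_rows", "payload": {"targets": [[[0, -0.1, 5, 0, 0, 0], [0, -0.1, 9, -0.1, 0, 0], [0, -0.1, 12, -0.1, 0, 0], [0, -0.1, 13.5, -0.1, 0, 0], [0, -0.1, 14.4, -0.1, 0, 0], [0, -0.1, 14.4, -0.1, 0, 0], [0, -0.1, 14.4, -0.1, 0, 0]]]}}

```text
clock: 2.9
tool_pos: [453.3, 327.8, 26.9]
ee_rot: [[0.052, 0.999, 0.002], [0.999, -0.052, 0.001], [0.001, 0.002, -1.0]]
contact_force: [0.4, -0.1, 0.6]
gripper_width: 88.3
```

Emit:
{"api": "play_rows", "payload": {"targets": [[[0, 0, 0, 0, 0, 0], [0, 0, 0, 0, 0, 0], [0, 0, 0, 0, 0, 0], [0, 0, 0, 0, 0, 0], [0, 0, 0, 0, 0, 0], [0, 0, 0, 0, 0, 0], [0, 0, 0, 0, 0, 0], [0, 0, 0, 0, 0, 0], [0, 0, 0, 0, 0, 0], [0, 0, 0, 0, 0, 0]]], "claw": 1, "newtons": 25}}

```text
clock: 3.9
tool_pos: [453.3, 327.8, 26.9]
ee_rot: [[0.052, 0.999, 0.002], [0.999, -0.052, 0.001], [0.001, 0.002, -1.0]]
contact_force: [0.6, 0.9, 0.2]
gripper_width: 10.0
```

Run:
```python
from rig import ctrl
from h import *
s=ctrl.sense();c=ctrl.read_camera("wrist");print(s["clock"],s["tool_pos"],s["gripper_width"])
cv2.imwrite("pics/w2.png",c["pixels"][:,:,::-1])
```

```text
3.9 [453.31401882 327.82424484  26.92453017] 10.040959263672498
```

View pics/w2.png

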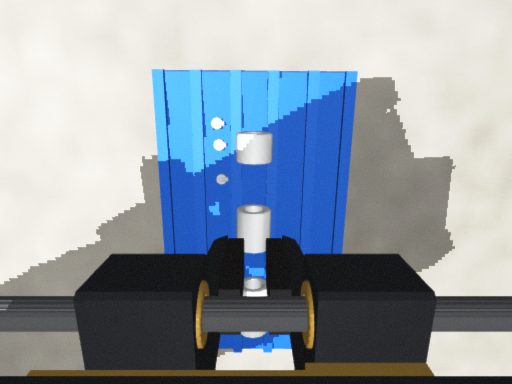

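The fingers closed in the gap between the 24 mm sleeve (rows 207-250, ahead of the fingers) and the 32 mm one. Either I missed it or it got squeezed out, so I'll measure.

Run:
```python
from rig import ctrl
from h import *
s=ctrl.sense();c=ctrl.read_camera("wrist")
P=cloud(c,wristT(c,s));H=hsv(c);z=P[...,2]
sl=((H[...,1]<100)&(H[...,2]>90)&(z>10)&(z<32)).astype(np.uint8)
n,l,st,ce=cv2.connectedComponentsWithStats(sl)
for i in range(1,n):
    if st[i,4]<60: continue
    q=P[l==i];r=cv2.minAreaRect(q[:,:2].astype(np.float32))
    print(st[i],ce[i].round(1),np.nanpercentile(q[:,2],95).round(1),[np.round(a,1) for a in r])
for v in range(236,300,8): print(v,[P[v,u].round(0).tolist() for u in (225,254,283)])
sc=ctrl.read_camera("scene");Q=cloud(sc);H=hsv(sc);z=Q[...,2]
m=np.zeros(z.shape,bool);m[225:280,340:410]=1
n,l,st,ce=cv2.connectedComponentsWithStats((m&(H[...,1]<90)&(H[...,2]>120)&(z>8)&(z<32)).astype(np.uint8))
for i in range(1,n):
    if st[i,4]>15: print(st[i],ce[i].round(1),np.nanmedian(Q[l==i],0))
cv2.imwrite("pics/s2.png",cv2.resize(sc["pixels"][200:300,310:440,::-1],(780,600)))
```

```text
[ 236  132   37   33 1121] [253.8 147.7] 25.3 [array([453.8, 374.4]), array([16.1, 19.6]), np.float64(86.2)]
[ 237  205   34   48 1231] [253.5 226.1] 25.4 [array([451.2, 327.8]), array([24.4, 19.3]), np.float64(86.5)]
[247 279  16  17 174] [254.9 288.6] 25.2 [array([449.7, 288.1]), array([8.8, 6.7]), np.float64(1.8)]
[243 332  21   6  95] [253.5 334.2] 25.5 [array([447.2, 261.4]), array([12.5,  5.2]), np.float64(2.6)]
236 [[433.0, 319.0, 5.0], [451.0, 326.0, 24.0], [469.0, 317.0, 6.0]]
244 [[439.0, 338.0, 62.0], [451.0, 321.0, 25.0], [465.0, 337.0, 62.0]]
252 [[440.0, 339.0, 72.0], [451.0, 317.0, 26.0], [464.0, 337.0, 71.0]]
260 [[440.0, 338.0, 78.0], [450.0, 302.0, 6.0], [464.0, 335.0, 74.0]]
268 [[441.0, 337.0, 83.0], [450.0, 296.0, 6.0], [463.0, 336.0, 82.0]]
276 [[441.0, 337.0, 88.0], [449.0, 291.0, 5.0], [462.0, 336.0, 89.0]]
284 [[442.0, 337.0, 94.0], [449.0, 288.0, 11.0], [462.0, 336.0, 94.0]]
292 [[442.0, 336.0, 97.0], [449.0, 291.0, 25.0], [462.0, 335.0, 97.0]]
[393 261   8   9  40] [396.7 263.8] [457.93559384 377.90276045  24.4685782 ]
```

View pics/s2.png

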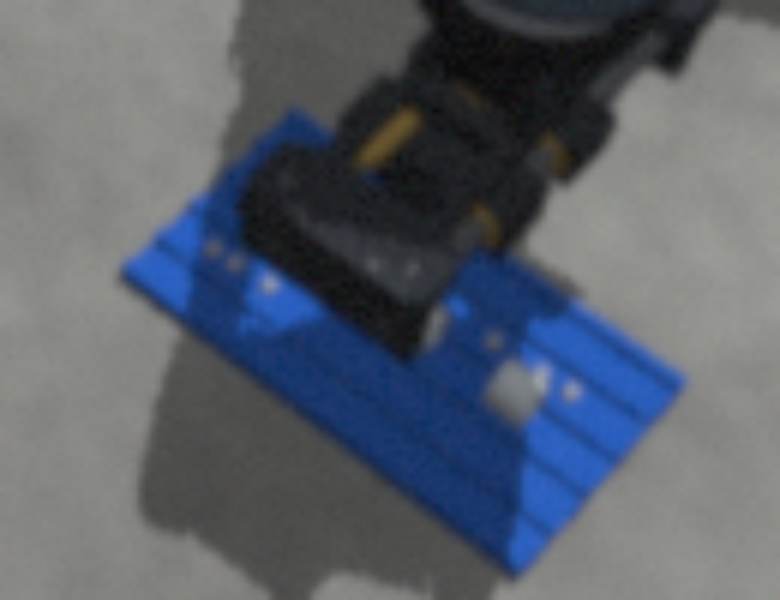

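Run:
```python
from rig import ctrl
from h import *
s=ctrl.sense()
sc=ctrl.read_camera("scene");Q=cloud(sc)
for v in range(222,268,4): print(v,[Q[v,u].round(0).astype(int).tolist() for u in range(350,396,6)])
```

```text
222 [[414, 231, 1], [408, 244, 6], [400, 255, 9], [506, 307, 161], [489, 313, 148], [475, 320, 140], [478, 332, 154], [474, 342, 159]]
226 [[427, 239, 6], [531, 295, 162], [523, 304, 161], [511, 311, 156], [485, 314, 131], [485, 325, 142], [477, 334, 142], [484, 347, 160]]
230 [[439, 247, 9], [537, 300, 158], [532, 310, 163], [522, 317, 160], [481, 315, 115], [486, 328, 132], [485, 339, 141], [489, 351, 156]]
234 [[545, 294, 149], [544, 305, 157], [539, 314, 161], [531, 323, 161], [523, 331, 161], [487, 331, 122], [508, 348, 161], [485, 353, 141]]
238 [[538, 292, 126], [548, 308, 152], [546, 319, 160], [538, 327, 160], [531, 336, 161], [524, 345, 161], [498, 348, 136], [489, 356, 135]]
242 [[465, 265, 6], [540, 307, 128], [549, 322, 153], [546, 332, 160], [538, 341, 160], [531, 349, 159], [524, 358, 160], [489, 359, 123]]
246 [[474, 271, 5], [466, 282, 7], [540, 321, 129], [550, 336, 154], [547, 346, 160], [538, 354, 159], [422, 334, 9], [411, 344, 7]]
250 [[487, 279, 10], [474, 288, 5], [466, 298, 6], [540, 335, 129], [549, 349, 152], [546, 358, 159], [429, 339, 6], [423, 350, 9]]
254 [[493, 284, 6], [485, 294, 8], [473, 303, 3], [542, 338, 120], [542, 349, 131], [542, 360, 143], [438, 344, 5], [428, 354, 4]]
258 [[503, 290, 8], [494, 300, 8], [486, 310, 9], [473, 319, 4], [543, 352, 122], [463, 342, 15], [449, 350, 7], [440, 360, 7]]
262 [[507, 294, 1], [504, 306, 10], [493, 316, 7], [486, 326, 10], [475, 335, 5], [467, 346, 8], [456, 355, 5], [450, 366, 8]]
266 [[516, 300, 1], [510, 311, 5], [503, 322, 9], [491, 330, 3], [485, 341, 8], [474, 351, 5], [468, 361, 9], [465, 372, 18]]
```

The fingers really end at about z=60, although the reported TCP is at z=27. The body's underside, at about 120, agrees. So the tool frame sits about 45 mm further ahead of the fingers than stated, and the sleeve wasn't touched. I'll measure the tip offset exactly.

Run:
```python
from rig import ctrl
from h import *
s=ctrl.sense()
c=ctrl.read_camera("wrist");M=c["mount"]
T=cloud(c,M) # tool frame
f=(c["z_map"]>0)&(T[...,2]<5)&(abs(T[...,0])<20)&(abs(T[...,1])<60)
q=T[f];print(len(q),np.percentile(q[:,2],[90,95,99,100]).round(1))
for u in range(200,312,8):
    col=np.where(f[:,u])[0]
    if len(col): v=col[:6];print(u,[(int(a),T[a,u].round(1).tolist()) for a in v[::2]])
```

```text
11825 [-36.5   1.5   3.9   5. ]
200 [(350, [19.9, -13.0, -112.8]), (353, [19.6, -12.9, -113.3]), (355, [18.9, -13.0, -113.0])]
208 [(353, [19.3, -11.3, -112.9]), (355, [19.6, -11.2, -113.8]), (357, [19.0, -11.2, -113.7])]
216 [(350, [19.9, -9.6, -112.8]), (353, [19.4, -9.6, -113.0]), (355, [19.4, -9.6, -113.6])]
224 [(241, [9.9, -15.3, -32.1]), (243, [10.1, -15.1, -34.9]), (245, [10.6, -14.8, -38.1])]
232 [(237, [10.0, -12.0, -27.8]), (239, [9.7, -11.9, -29.4]), (241, [9.8, -11.7, -32.0])]
240 [(232, [-0.4, -9.8, 4.6]), (239, [8.6, -8.4, -26.7]), (241, [8.3, -8.3, -28.4])]
248 [(212, [11.4, -5.2, 4.8]), (214, [10.6, -5.2, 3.7]), (216, [10.2, -5.2, 1.5])]
256 [(212, [11.5, -0.8, 4.4]), (214, [11.3, -0.8, 1.7]), (216, [10.2, -0.8, 1.4])]
264 [(212, [11.6, 3.6, 4.1]), (214, [10.5, 3.6, 4.1]), (216, [9.1, 3.7, 4.7])]
272 [(235, [10.1, 6.6, -25.6]), (237, [10.2, 6.4, -28.2]), (239, [10.5, 6.3, -31.3])]
280 [(238, [10.3, 10.0, -29.5]), (240, [10.0, 9.9, -31.3]), (242, [10.0, 9.7, -33.6])]
288 [(247, [9.4, 13.0, -37.4]), (249, [9.7, 12.7, -40.2]), (251, [10.0, 12.4, -42.8])]
296 [(351, [19.2, 7.2, -112.2]), (353, [19.6, 7.1, -113.2]), (355, [19.3, 7.0, -113.5])]
304 [(350, [19.8, 8.8, -112.6]), (354, [18.9, 8.8, -112.7]), (356, [19.6, 8.6, -114.1])]
```

The tip is at tool z of about -26, not +14, so the whole gripper sits 40 mm behind the stated frame. The body underside at -90 fits that too. I'll use the corrected offset: open partway and go 41.5 mm lower.

Emit:
{"api": "play_rows", "payload": {"targets": [[[0, 0, 0, 0, 0, 0], [0, 0, 0, 0, 0, 0], [0, 0, 0, 0, 0, 0], [0, 0, 0, 0, 0, 0], [0, 0, 0, 0, 0, 0]]], "claw": 0.4}}

```text
clock: 4.65
tool_pos: [453.3, 327.8, 26.9]
ee_rot: [[0.052, 0.999, 0.002], [0.999, -0.052, 0.001], [0.001, 0.002, -1.0]]
contact_force: [0.8, 0.0, -0.1]
gripper_width: 38.3
```

Emit:
{"api": "play_rows", "payload": {"targets": [[[0, -0.1, 1.2, 0, 0, 0], [0, -0.1, 2.4, 0, 0, 0], [0, -0.1, 3.2, 0, 0, 0], [0, -0.1, 3.8, 0, 0, 0], [0, -0.1, 4.1, 0, 0, 0], [0, -0.1, 4.2, 0, 0, 0], [0, -0.1, 4.2, 0, 0, 0]]]}}

```text
clock: 5.35
tool_pos: [452.5, 328.0, -15.1]
ee_rot: [[0.052, 0.999, 0.002], [0.999, -0.052, 0.001], [0.001, 0.002, -1.0]]
contact_force: [-0.1, 1.2, 0.3]
gripper_width: 52.7
```

Emit:
{"api": "play_rows", "payload": {"targets": [[[0, 0, 0, 0, 0, 0], [0, 0, 0, 0, 0, 0], [0, 0, 0, 0, 0, 0], [0, 0, 0, 0, 0, 0], [0, 0, 0, 0, 0, 0], [0, 0, 0, 0, 0, 0], [0, 0, 0, 0, 0, 0]]], "claw": 1, "newtons": 25}}

```text
clock: 6.05
tool_pos: [452.6, 328.0, -14.9]
ee_rot: [[0.052, 0.999, 0.003], [0.999, -0.052, 0.001], [0.001, 0.003, -1.0]]
contact_force: [-0.0, -0.6, 1.6]
gripper_width: 18.8
```

Run:
```python
from rig import ctrl
from h import *
s=ctrl.sense();print(s["tool_pos"],s["gripper_width"],s["contact_force"])
```

```text
[452.64510322 328.01108077 -14.90898985] 18.7718747761745 [-0.00710783 -0.64859451  1.61823285]
```

Emit:
{"api": "play_rows", "payload": {"targets": [[[0, 0, -2, 0, 0, 0], [0, 0, -5, 0, 0, 0], [0, 0, -9, 0, 0, 0], [0, 0, -13, 0, 0, 0], [0, 0, -16, 0, 0, 0], [0, 0, -16, 0, 0, 0], [0, 0, -16, 0, 0, 0]]]}}

```text
clock: 6.75
tool_pos: [452.4, 327.9, 145.4]
ee_rot: [[0.052, 0.999, 0.004], [0.999, -0.052, 0.002], [0.002, 0.004, -1.0]]
contact_force: [-0.5, -0.2, 0.0]
gripper_width: 18.8
```

Run:
```python
from rig import ctrl
from h import *
s=ctrl.sense();print(s["clock"],s["tool_pos"],s["gripper_width"],s["contact_force"])
c=ctrl.read_camera("wrist");T=cloud(c,c["mount"]);H=hsv(c)
m=(H[...,1]<100)&(H[...,2]>90)&(abs(T[...,2]+30)<18)&(abs(T[...,1])<20)&(abs(T[...,0])<30)
q=T[m];print("sleeve in tool: n",len(q),np.percentile(q,[2,50,98],0).round(1))
cv2.imwrite("pics/w3.png",c["pixels"][150:,:,::-1])
sc=ctrl.read_camera("scene");Q=cloud(sc);H=hsv(sc);z=Q[...,2]
# box lid top and stud from scene, now unobstructed
yel=(H[...,0]>15)&(H[...,0]<32)&(H[...,1]>150)&(abs(z-145)<6)&(abs(Q[...,0]-600)<130)&(abs(Q[...,1]+55)<180)
r=cv2.minAreaRect(Q[yel][:,:2].astype(np.float32));print("lid",r,cv2.boxPoints(r).round(1).tolist())
# edge fits of the +y wall
w=(H[...,0]>12)&(H[...,0]<34)&(H[...,1]>120)&(z>20)&(z<110)&(Q[...,1]>90)&(Q[...,1]<120)
q=Q[w];print("wall",len(q),np.polyfit(q[:,0],q[:,1],1),np.median(q,0))
st=(H[...,1]<80)&(z>88)&(z<118)&(Q[...,1]>114)&(Q[...,1]<160)&(abs(Q[...,0]-648)<30)
q=Q[st];print("stud",len(q),np.median(q,0).round(1),np.percentile(q,[3,97],0).round(1))
d=np.linalg.svd(q-q.mean(0))[2][0];print(d.round(3))
```

```text
6.75 [452.42071262 327.94121637 145.44498583] 18.782429714480468 [-0.54710607 -0.21287479  0.03108141]
sleeve in tool: n 2456 [[-11.5 -10.4 -40.4]
 [  3.   -1.4 -38. ]
 [ 11.6   7.2 -23.9]]
lid ((602.28271484375, -54.20503234863281), (322.78302001953125, 214.12966918945312), 89.36679077148438) [[493.3999938964844, -214.39999389648438], [707.5999755859375, -216.8000030517578], [711.0999755859375, 106.0], [497.0, 108.4000015258789]]
wall 1417 [-1.90844647e-02  1.14986519e+02] [605.25717447 103.64784977  64.71690423]
stud 51 [649.7 128.7 106.1] [[646.3 115.1 102.5]
 [652.9 142.9 108.7]]
[ 0.004  0.999 -0.037]
```

View pics/w3.png

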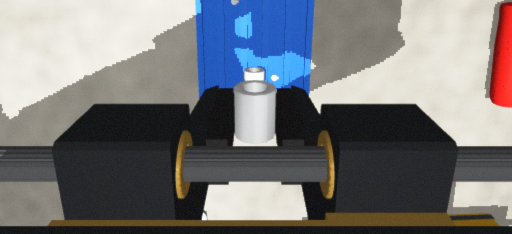

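The sleeve is held square, with its centre at tool (0, -1.5, -30.5). I'll turn the wrist by half a turn, so the camera faces the bore end and the stud, and go to a pre-insertion pose.

Run:
```python
from rig import ctrl
from h import *
s=ctrl.sense();print(row(s,[580,240,120],90))
```

```text
[-8.057, 13.321, 2.341, -0.004, 0.003, -92.962]
```

Emit:
{"api": "play_rows", "payload": {"targets": [[[-8, 13.3, 2.3, 0, 0, -93], [-8, 13.3, 2.3, 0, 0, -93], [-8, 13.3, 2.3, 0, 0, -93], [-8, 13.3, 2.3, 0, 0, -93], [-8, 13.3, 2.3, 0, 0, -93], [-8, 13.3, 2.3, 0, 0, -93], [-8, 13.3, 2.3, 0, 0, -93], [-8, 13.3, 2.3, 0, 0, -93], [-8, 13.3, 2.3, 0, 0, -93], [-8, 13.3, 2.3, 0, 0, -93], [-8, 13.3, 2.3, 0, 0, -93]]]}}

```text
clock: 7.95
tool_pos: [578.4, 240.2, 117.9]
ee_rot: [[-1.0, -0.006, -0.004], [-0.006, 1.0, -0.001], [0.004, -0.001, -1.0]]
contact_force: [-0.4, 0.2, 0.3]
gripper_width: 18.8
```

Run:
```python
from rig import ctrl
from h import *
s=ctrl.sense();print(s["joints"].round(2),row(s,[649,192,72],179.3))
```

```text
[ 0.2   0.39  1.55 -0.    1.21 -1.37] [-7.048, -4.861, 4.561, 0.138, -0.225, -88.932]
```

Emit:
{"api": "play_rows", "payload": {"targets": [[[-7.0, -4.9, 4.6, 0.1, -0.2, -88.9], [-7.0, -4.9, 4.6, 0.1, -0.2, -88.9], [-7.0, -4.9, 4.6, 0.1, -0.2, -88.9], [-7.0, -4.9, 4.6, 0.1, -0.2, -88.9], [-7.0, -4.9, 4.6, 0.1, -0.2, -88.9], [-7.0, -4.9, 4.6, 0.1, -0.2, -88.9], [-7.0, -4.9, 4.6, 0.1, -0.2, -88.9], [-7.0, -4.9, 4.6, 0.1, -0.2, -88.9], [-7.0, -4.9, 4.6, 0.1, -0.2, -88.9], [-7.0, -4.9, 4.6, 0.1, -0.2, -88.9], [-7.0, -4.9, 4.6, 0.1, -0.2, -88.9], [-7.0, -4.9, 4.6, 0.1, -0.2, -88.9]]]}}

```text
clock: 9.15
tool_pos: [647.0, 191.4, 69.1]
ee_rot: [[-0.013, -1.0, -0.005], [-1.0, 0.013, -0.0], [0.0, 0.005, -1.0]]
contact_force: [0.4, -0.1, 0.7]
gripper_width: 18.8
```

```bash
cat > ins.py <<'E'
from rig import ctrl
from h import *
import sys
s=ctrl.sense();print(s["clock"],s["tool_pos"].round(1),s["ee_rot"].round(3).tolist(),s["gripper_width"],s["contact_force"],s["joints"].round(2))
c=ctrl.read_camera("wrist");T=cloud(c,c["mount"]);H=hsv(c)
cv2.imwrite(f"pics/{sys.argv[1]}.png",c["pixels"][:,:,::-1])
np.savez("w.npz",T=T,H=H)
g=(H[...,1]<90)&(H[...,2]>80)
m=g&(abs(T[...,2]+30)<16)&(abs(T[...,1])<14)&(T[...,0]<13)&(T[...,0]>-20)
q=T[m];print("sleeve",len(q),np.percentile(q,[2,50,98],0).round(1).tolist())
m=g&(abs(T[...,2]+30)<10)&(abs(T[...,1])<14)&(T[...,0]>16)&(T[...,0]<85)
q=T[m];print("stud",len(q),np.percentile(q,[2,50,98],0).round(1).tolist())
E
python3 ins.py w4
```

```text
9.15 [647.  191.4  69.1] [[-0.013, -1.0, -0.005], [-1.0, 0.013, -0.0], [0.0, 0.005, -1.0]] 18.76739986626744 [ 0.37537739 -0.13180414  0.65736433] [ 0.11  0.54  1.43  0.    1.17 -3.02]
sleeve 2456 [[-10.6, -7.1, -40.3], [4.1, 1.8, -38.0], [12.5, 10.4, -23.9]]
stud 1686 [[52.2, -2.5, -38.3], [69.7, 1.4, -36.6], [84.4, 5.0, -33.9]]
```

View pics/w4.png

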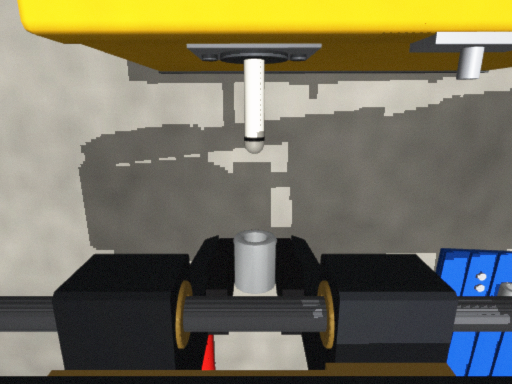

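The view shows the stud at col 255 (rows 60-150) and the sleeve mouth at col 255 (rows 233-290). They are aligned sideways and parallel. Next I'll get the height difference precisely.

Run:
```python
import numpy as np
d=np.load("w.npz");T=d["T"]
for v in list(range(70,155,8))+list(range(238,292,6)):
    lim=-8 if v<200 else -10
    t=T[v,225:286];ok=(t[:,2]<-18)&(t[:,2]>-46)&(abs(t[:,1])<14)
    if ok.sum()<3: continue
    u=np.where(ok)[0]+225;cc=int(round(u.mean()))
    k=T[v-1:v+2,cc-2:cc+3].reshape(-1,3)
    print(v,u.min(),u.max(),"y edges",t[ok][:,1].min().round(1),t[ok][:,1].max().round(1),"centre",np.median(k,0).round(2))
```

```text
70 244 263 y edges -2.4 4.9 centre [ 82.4    1.43 -37.27]
78 244 263 y edges -2.4 4.9 centre [ 79.58   1.43 -37.16]
86 244 263 y edges -2.4 4.9 centre [ 76.71   1.43 -37.13]
94 244 263 y edges -2.5 5.0 centre [ 73.78   1.43 -37.18]
102 244 263 y edges -2.5 5.0 centre [ 70.84   1.43 -37.2 ]
110 244 263 y edges -2.6 5.0 centre [ 67.86   1.43 -37.42]
118 244 263 y edges -2.6 5.0 centre [ 64.83   1.43 -37.3 ]
126 244 263 y edges -2.6 5.0 centre [ 61.77   1.42 -37.33]
134 245 263 y edges -2.2 5.0 centre [ 58.62   1.42 -37.69]
142 245 263 y edges -2.2 5.1 centre [ 55.55   1.42 -37.36]
150 247 261 y edges -1.5 4.3 centre [ 52.2    1.42 -36.34]
238 225 280 y edges -12.2 13.5 centre [  9.11   0.44 -24.74]
244 225 281 y edges -11.7 13.5 centre [ 12.1    0.98 -38.56]
250 225 283 y edges -11.1 13.9 centre [  9.74   1.4  -39.48]
256 225 284 y edges -10.6 13.8 centre [  6.97   1.4  -39.62]
262 231 277 y edges -8.2 11.1 centre [  4.03   1.4  -39.71]
268 232 278 y edges -7.8 11.4 centre [  1.26   1.84 -39.38]
274 232 277 y edges -7.8 11.1 centre [ -1.64   1.4  -39.61]
280 231 278 y edges -8.3 11.5 centre [ -4.56   1.4  -39.71]
286 231 278 y edges -8.3 11.6 centre [ -7.77   1.4  -39.57]
```

Emit:
{"api": "play_rows", "payload": {"targets": [[[1, -0.03, -0.37, 0, 0, 0], [2, -0.03, -0.37, 0, 0, 0], [3, -0.03, -0.37, 0, 0, 0], [3.3, -0.03, -0.37, 0, 0, 0], [3.3, -0.03, -0.37, 0, 0, 0], [3.3, -0.03, -0.37, 0, 0, 0]]]}}

```text
clock: 9.8
tool_pos: [647.1, 158.3, 73.3]
ee_rot: [[-0.015, -1.0, -0.004], [-1.0, 0.015, -0.0], [0.0, 0.004, -1.0]]
contact_force: [-0.4, -0.6, -0.1]
gripper_width: 18.7
```

```bash
python3 ins.py w5
python3 - <<'E'
import numpy as np
d=np.load("w.npz");T=d["T"]
for v in list(range(150,236,10))+list(range(250,292,8)):
    t=T[v,225:286];ok=(t[:,2]<-18)&(t[:,2]>-46)&(abs(t[:,1])<14)
    if ok.sum()<3: continue
    u=np.where(ok)[0]+225;cc=int(round(u.mean()))
    k=T[v-1:v+2,cc-2:cc+3].reshape(-1,3)
    print(v,u.min(),u.max(),"centre",np.median(k,0).round(2))
E
```

```text
9.8 [647.1 158.3  73.3] [[-0.015, -1.0, -0.004], [-1.0, 0.015, -0.0], [0.0, 0.004, -1.0]] 18.657330303842276 [-0.36037336 -0.55833415 -0.055964  ] [ 0.06  0.52  1.46  0.    1.17 -3.06]
sleeve 2445 [[-10.6, -7.0, -40.3], [4.0, 1.8, -37.9], [12.4, 10.4, -23.7]]
stud 1184 [[19.5, -2.1, -34.1], [35.7, 1.8, -32.5], [49.3, 5.3, -29.9]]
160 246 263 centre [ 47.58   1.41 -33.15]
170 246 263 centre [ 43.28   1.41 -33.43]
180 246 263 centre [ 39.16   1.41 -33.25]
190 246 263 centre [ 34.77   1.41 -33.12]
200 246 263 centre [ 30.2    1.41 -33.11]
210 246 264 centre [ 25.84   1.84 -33.05]
220 247 263 centre [nan nan nan]
230 245 264 centre [ 12.1    1.39 -22.66]
250 225 283 centre [  9.94   1.4  -39.71]
258 228 280 centre [  5.98   1.4  -39.66]
266 231 278 centre [  2.23   1.4  -39.59]
274 231 277 centre [ -1.49   1.4  -39.59]
282 232 277 centre [ -5.61   1.4  -39.55]
290 232 277 centre [nan nan nan]
```

It's aligned within 0.5 mm. Joint 6 nears its -3.12 limit as y falls, so I'll turn the wrist back 2° during the slide. The bore slack allows about 7°.

Emit:
{"api": "play_rows", "payload": {"targets": [[[0.5, 0, 0.03, 0, 0, 0.4], [1.0, 0, 0.03, 0, 0, 0.8], [1.5, 0, 0.03, 0, 0, 1.2], [2.0, 0, 0.03, 0, 0, 1.6], [2.5, 0, 0.03, 0, 0, 2], [3.0, 0, 0.03, 0, 0, 2], [3.0, 0, 0.03, 0, 0, 2]]]}}

```text
clock: 10.55
tool_pos: [646.7, 127.7, 73.0]
ee_rot: [[-0.05, -0.999, -0.004], [-0.999, 0.05, -0.0], [0.0, 0.004, -1.0]]
contact_force: [-0.1, -0.8, -0.1]
gripper_width: 18.7
```

```bash
python3 ins.py w6
```

```text
10.55 [646.7 127.7  73. ] [[-0.05, -0.999, -0.004], [-0.999, 0.05, -0.0], [0.0, 0.004, -1.0]] 18.682522504026284 [-0.13533272 -0.76422349 -0.07133067] [ 0.02  0.51  1.48 -0.    1.16 -3.08]
sleeve 1819 [[-10.8, -7.1, -40.3], [0.3, 1.8, -38.6], [11.0, 10.3, -34.0]]Traceback (most recent call last):
  File "ins.py", line 12, in <module>
    q=T[m];print("stud",len(q),np.percentile(q,[2,50,98],0).round(1).tolist())
                               ~~~~~~~~~~~~~^^^^^^^^^^^^^^^
    return _quantile_unchecked(
        a, q, axis, out, overwrite_input, method, keepdims, weights)
    return _ureduce(a,
                    func=_quantile_ureduce_func,
    ...<5 lines>...
                    overwrite_input=overwrite_input,
                    method=method)
    r = func(a, **kwargs)
    result = _quantile(arr,
                       quantiles=q,
    ...<2 lines>...
                       out=out,
                       weights=wgt)
    slices_having_nans = np.isnan(arr[-1, ...])
                                  ~~~^^^^^^^^^
IndexError: index -1 is out of bounds for axis 0 with size 0
```

It's on the stud with no side force. About 11 mm remain, so I'll press gently until it meets the shoulder.

Emit:
{"api": "play_rows", "payload": {"targets": [[[0.4, -0.01, 0, 0, 0, 0.3], [0.7, -0.02, 0, 0, 0, 0.5], [0.9, -0.03, 0, 0, 0, 0.5], [1.0, -0.04, 0, 0, 0, 0.5], [1.1, -0.04, 0, 0, 0, 0.5], [1.15, -0.04, 0, 0, 0, 0.5], [1.2, -0.04, 0, 0, 0, 0.5]]]}}

```text
clock: 11.3
tool_pos: [646.5, 117.5, 73.0]
ee_rot: [[-0.058, -0.998, -0.004], [-0.998, 0.058, 0.002], [-0.002, 0.004, -1.0]]
contact_force: [1.5, 6.8, -0.2]
gripper_width: 18.9
```

Emit:
{"api": "play_rows", "payload": {"targets": [[[0.3, 0, 0, 0, 0, 0], [0.3, 0, 0, 0, 0, 0], [0.3, 0, 0, 0, 0, 0]]]}}

```text
clock: 11.6
tool_pos: [646.5, 117.5, 73.1]
ee_rot: [[-0.057, -0.998, -0.002], [-0.998, 0.057, 0.006], [-0.006, 0.003, -1.0]]
contact_force: [2.2, 10.5, -0.5]
gripper_width: 19.0
```

Run:
```python
from rig import ctrl
from h import *
s=ctrl.sense();c=ctrl.read_camera("wrist");print(s["tool_pos"],s["contact_force"],s["joints"][5],s["gripper_width"])
cv2.imwrite("pics/w7.png",cv2.resize(c["pixels"][150:320,150:362,::-1],(742,595)))
```

```text
[646.5388356  117.52798131  73.05831525] [ 2.20066854 10.47485026 -0.45725445] -3.0904306659332113 18.950669416833428
```

View pics/w7.png

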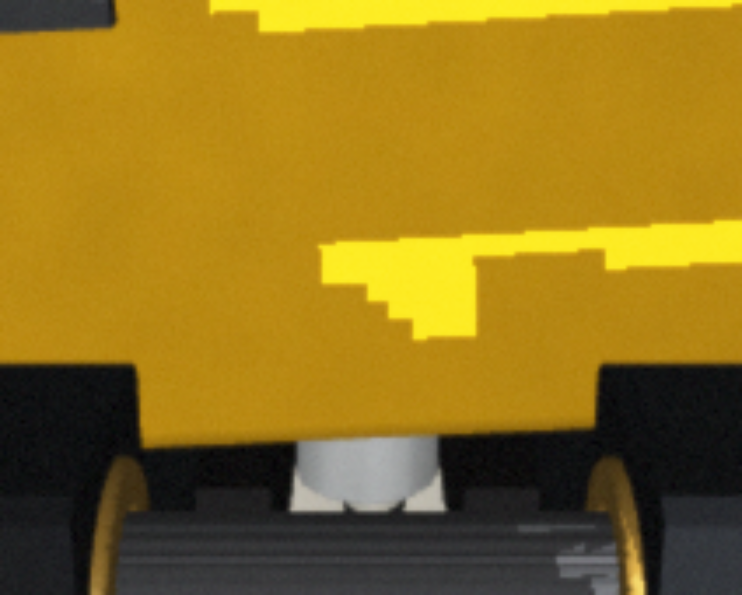

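It stopped firmly at y=117.5 with 10 N, where the wrist measurement predicted 116.7. The lid edge hides the joint in this picture. I'll relax the push and release.

Emit:
{"api": "play_rows", "payload": {"targets": [[[0, 0, 0, 0, 0, 0], [0, 0, 0, 0, 0, 0], [0, 0, 0, 0, 0, 0], [0, 0, 0, 0, 0, 0], [0, 0, 0, 0, 0, 0]]], "claw": 0.5}}

```text
clock: 12.15
tool_pos: [646.6, 117.1, 73.1]
ee_rot: [[-0.058, -0.998, -0.002], [-0.998, 0.058, 0.006], [-0.005, 0.003, -1.0]]
contact_force: [-0.3, 0.0, -0.0]
gripper_width: 44.2
```

Emit:
{"api": "play_rows", "payload": {"targets": [[[-1, 0, 0, 0, 0, -0.5], [-2, 0, 0, 0, 0, -1], [-3, 0, 0, 0, 0, -2], [-4, 0, 0, 0, 0, -2.5], [-5, 0, 0, 0, 0, -2.5], [-6, 0, 0, 0, 0, -2.5], [-6, 0, 0, 0, 0, -2.5]]]}}

```text
clock: 12.85
tool_pos: [649.9, 178.7, 73.4]
ee_rot: [[-0.012, -1.0, -0.002], [-1.0, 0.012, 0.006], [-0.006, 0.002, -1.0]]
contact_force: [-0.0, 0.1, 1.2]
gripper_width: 43.7
```

Run:
```python
from rig import ctrl
from h import *
s=ctrl.sense();c=ctrl.read_camera("wrist");print(s["tool_pos"],s["joints"].round(2),s["gripper_width"],s["ee_rot"].round(3).tolist())
cv2.imwrite("pics/w8.png",cv2.resize(c["pixels"][60:230,150:362,::-1],(742,595)))
T=cloud(c,c["mount"])
for v in range(60,215,5):
    print(v,[T[v,u].round(1).tolist() for u in (248,255,262)])
```

```text
[649.92306177 178.70886009  73.39423442] [ 0.09  0.54  1.44  0.01  1.17 -3.04] 43.72007705513399 [[-0.012, -1.0, -0.002], [-1.0, 0.012, 0.006], [-0.006, 0.002, -1.0]]
60 [[82.2, -0.2, -69.8], [81.9, 1.7, -72.4], [82.1, 3.7, -70.9]]
65 [[80.7, -0.2, -71.2], [80.6, 1.7, -72.1], [80.7, 3.7, -72.0]]
70 [[79.4, -0.2, -71.5], [79.3, 1.7, -72.0], [79.3, 3.7, -72.7]]
75 [[78.1, -0.2, -70.9], [78.1, 1.7, -70.6], [78.1, 3.7, -71.6]]
80 [[76.8, -0.2, -70.8], [76.7, 1.7, -71.5], [76.8, 3.8, -70.3]]
85 [[75.5, -0.3, -69.5], [75.5, 1.8, -68.6], [75.5, 3.8, -69.6]]
90 [[75.1, -0.8, -41.6], [75.0, 1.8, -43.5], [75.1, 4.4, -41.9]]
95 [[73.6, -1.0, -28.4], [73.5, 1.8, -33.4], [73.5, 4.6, -33.7]]
100 [[71.6, -0.9, -36.3], [71.6, 1.8, -36.7], [71.6, 4.5, -38.3]]
105 [[69.7, -0.9, -36.4], [69.7, 1.8, -37.9], [69.7, 4.5, -36.8]]
110 [[67.8, -0.9, -36.5], [67.8, 1.8, -36.7], [67.9, 4.5, -37.6]]
115 [[65.9, -0.9, -35.9], [66.0, 1.8, -37.4], [66.0, 4.5, -38.7]]
120 [[64.0, -0.9, -36.8], [64.1, 1.8, -36.9], [64.1, 4.5, -38.6]]
125 [[62.1, -1.0, -35.7], [62.1, 1.8, -36.1], [62.3, 4.5, -39.1]]
130 [[60.2, -1.0,
[... 374 characters left out ...]
.3]]
160 [[29.8, -3.1, 74.1], [47.5, 1.8, -32.3], [47.7, 4.7, -33.4]]
165 [[26.1, -3.2, 74.1], [45.2, 1.8, -31.2], [45.5, 4.8, -33.4]]
170 [[22.4, -3.2, 73.7], [43.4, 1.8, -33.4], [43.3, 4.8, -32.8]]
175 [[18.5, -3.2, 73.9], [41.0, 1.8, -32.2], [41.1, 4.8, -32.6]]
180 [[14.9, -3.2, 73.1], [14.5, 2.1, 74.7], [38.7, 4.8, -31.3]]
185 [[11.0, -3.2, 73.3], [10.5, 2.1, 75.1], [11.1, 7.3, 72.9]]
190 [[6.8, -3.3, 74.6], [6.7, 2.1, 74.6], [6.9, 7.4, 73.9]]
195 [[2.8, -3.3, 74.8], [2.8, 2.1, 74.6], [2.7, 7.4, 74.9]]
200 [[-0.7, -3.3, 72.9], [-1.0, 2.1, 73.9], [-0.9, 7.4, 73.6]]
205 [[-4.8, -3.3, 73.3], [-5.3, 2.1, 74.9], [-5.2, 7.5, 74.8]]
210 [[-9.1, -3.3, 74.4], [-9.1, 2.1, 74.1], [-9.2, 7.5, 74.5]]
```

View pics/w8.png

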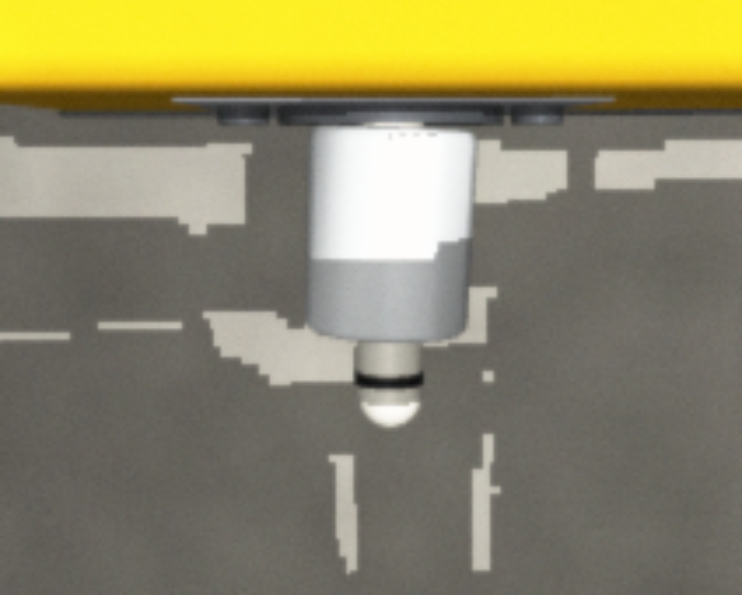

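The sleeve is on the stud with about 11 mm of stud showing (12 expected), and a hairline gap remains at the shoulder. I'll push its end face flush with the fingers nearly closed around the stud.

Emit:
{"api": "play_rows", "payload": {"targets": [[[0, 0, 0.4, 0, 0, 0], [0.3, 0.03, 0.4, 0, 0, 0], [0.6, 0.03, 0.4, 0, 0, 0], [1, 0.03, 0.4, 0, 0, 0.5], [2, 0.03, 0.4, 0, 0, 1], [3, 0.03, 0.4, 0, 0, 1], [3.6, 0.03, 0.4, 0, 0, 1], [3.9, 0.03, 0.4, 0, 0, 1], [4.0, 0.03, 0.4, 0, 0, 1], [4.1, 0.03, 0.4, 0, 0, 1]]], "claw": 0.86}}

```text
clock: 13.9
tool_pos: [648.7, 138.4, 69.1]
ee_rot: [[-0.03, -1.0, -0.003], [-1.0, 0.03, 0.008], [-0.008, 0.003, -1.0]]
contact_force: [-2.0, 7.9, 0.3]
gripper_width: 12.3
```

Emit:
{"api": "play_rows", "payload": {"targets": [[[0.1, 0, 0, 0, 0, 0], [0.2, 0, 0, 0, 0, 0], [0.3, 0, 0, 0, 0, 0], [0.4, 0, 0, 0, 0, 0]]]}}

```text
clock: 14.3
tool_pos: [648.4, 138.4, 69.2]
ee_rot: [[-0.03, -1.0, -0.002], [-0.999, 0.03, 0.014], [-0.014, 0.003, -1.0]]
contact_force: [0.7, 17.1, -0.8]
gripper_width: 12.2
```

Emit:
{"api": "play_rows", "payload": {"targets": [[[0, 0, 0, 0, 0, 0], [-1, 0, 0, 0, 0, 0], [-2, 0, 0, 0, 0, 0], [-3, 0, 0, 0, 0, 0], [-4, 0, 0, 0, 0, 0], [-5, 0, 0, 0, 0, 0], [-5, 0, 0, 0, 0, 0]]]}}

```text
clock: 15.0
tool_pos: [649.8, 190.0, 69.9]
ee_rot: [[-0.028, -1.0, -0.002], [-1.0, 0.028, 0.014], [-0.014, 0.003, -1.0]]
contact_force: [-0.3, -1.4, 0.5]
gripper_width: 12.1
```

Run:
```python
from rig import ctrl
from h import *
s=ctrl.sense();c=ctrl.read_camera("wrist");print(s["tool_pos"],s["joints"].round(2),s["clock"])
T=cloud(c,c["mount"])
prev=None
for v in range(40,220,2):
    t=T[v,254:257];print(v,np.median(t,0).round(1).tolist(),end=" ")
cv2.imwrite("pics/w9.png",cv2.resize(c["pixels"][40:210,150:362,::-1],(742,595)))
```

```text
[649.79607944 189.97804267  69.92032153] [ 0.1   0.54  1.43  0.02  1.17 -3.02] 15.0
40 [86.6, 1.7, -74.5] 42 [86.4, 1.7, -73.0] 44 [86.1, 1.7, -71.7] 46 [86.1, 1.7, -68.0] 48 [86.2, 1.8, -64.3] 50 [86.3, 1.8, -59.7] 52 [87.0, 1.8, -49.8] 54 [86.4, 1.8, -50.2] 56 [86.2, 1.8, -46.1] 58 [nan, nan, nan] 60 [84.9, 1.8, -46.5] 62 [84.4, 1.8, -45.0] 64 [84.1, 1.8, -41.6] 66 [83.5, 1.8, -41.4] 68 [82.7, 1.8, -42.3] 70 [82.0, 1.8, -42.2] 72 [81.4, 1.8, -41.9] 74 [80.7, 1.8, -41.9] 76 [80.0, 1.8, -41.9] 78 [79.3, 1.8, -41.7] 80 [78.6, 1.8, -41.7] 82 [77.9, 1.8, -42.0] 84 [77.2, 1.8, -41.8] 86 [76.5, 1.8, -41.5] 88 [75.8, 1.8, -41.4] 90 [75.1, 1.8, -41.6] 92 [74.4, 1.8, -41.6] 94 [73.7, 1.8, -42.5] 96 [73.0, 1.8, -41.7] 98 [72.3, 1.8, -41.3] 100 [71.6, 1.8, -41.2] 102 [70.9, 1.8, -42.0] 104 [70.1, 1.8, -41.4] 106 [69.4, 1.8, -41.0] 108 [68.7, 1.8, -41.0] 110 [68.0, 1.8, -41.1] 112 [67.3, 1.8, -42.5] 114 [66.5, 1.8, -41.6] 116 [65.8, 1.8, -42.1] 118 [65.1, 1.8, -42.3] 120 [64.3, 1.8, -41.9] 122 [63.6, 1.8, -41.6] 124 [62.8, 1.8, -41.3] 126 [62.1, 1.8, -41.6] 128 [61.3, 1.8, -41.5] 130 [60.3, 1.8
[... 285 characters left out ...]
156 [49.6, 1.8, -35.3] 158 [32.0, 2.0, 69.8] 160 [30.6, 2.0, 69.8] 162 [29.1, 2.0, 69.8] 164 [27.5, 2.0, 70.2] 166 [26.0, 2.0, 70.5] 168 [24.7, 2.0, 69.7] 170 [23.1, 2.0, 69.9] 172 [21.5, 2.0, 70.6] 174 [20.1, 2.0, 70.1] 176 [18.7, 2.0, 69.8] 178 [17.1, 2.0, 70.1] 180 [15.7, 2.0, 69.9] 182 [14.1, 2.0, 70.0] 184 [12.4, 2.0, 70.7] 186 [11.1, 2.0, 69.6] 188 [9.4, 2.0, 70.6] 190 [7.6, 2.0, 71.5] 192 [6.4, 2.0, 70.3] 194 [4.9, 2.0, 69.9] 196 [3.1, 2.0, 70.7] 198 [1.7, 2.0, 70.4] 200 [0.1, 2.0, 70.5] 202 [-1.4, 2.0, 70.2] 204 [-3.2, 2.0, 70.9] 206 [-4.5, 2.0, 70.1] 208 [-6.3, 2.0, 70.7] 210 [-7.8, 2.0, 70.4] 212 [-9.4, 2.0, 70.3] 214 [-11.0, 2.0, 70.4] 216 [-12.8, 2.1, 71.0] 218 [-14.3, 2.1, 70.5]
```

View pics/w9.png

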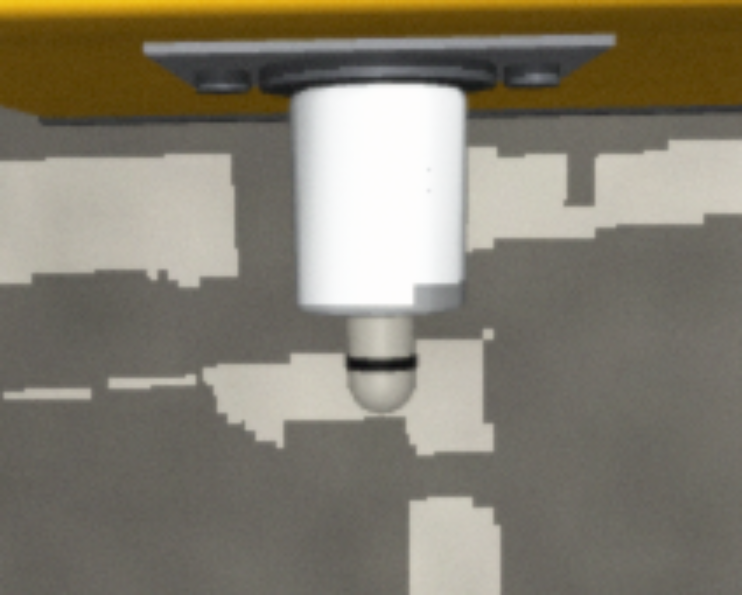

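The sleeve is now flush on the shoulder (image row ~85), with about 12 mm of stud showing, so it is home and released. Next I'll go over the handle, unwinding the wrist.

Run:
```python
from rig import ctrl
from h import *
s=ctrl.sense();print(row(s,[570,120,200],90))
```

```text
[6.964, 7.818, -13.089, 0.73, 0.503, 88.379]
```

Emit:
{"api": "play_rows", "payload": {"targets": [[[0, 0, -5, 0.7, 0.5, 8], [2, 2, -9, 0.7, 0.5, 16], [7, 7.8, -13, 0.7, 0.5, 88.4], [7, 7.8, -13, 0.7, 0.5, 88.4], [7, 7.8, -13, 0.7, 0.5, 88.4], [7, 7.8, -13, 0.7, 0.5, 88.4], [7, 7.8, -13, 0.7, 0.5, 88.4], [7, 7.8, -13, 0.7, 0.5, 88.4], [7, 7.8, -13, 0.7, 0.5, 88.4], [7, 7.8, -13, 0.7, 0.5, 88.4], [7, 7.8, -13, 0.7, 0.5, 88.4], [7, 7.8, -13, 0.7, 0.5, 88.4]]]}}

```text
clock: 16.25
tool_pos: [570.2, 119.2, 199.1]
ee_rot: [[-1.0, 0.001, -0.0], [0.001, 1.0, 0.0], [0.0, 0.0, -1.0]]
contact_force: [0.2, 0.5, -0.1]
gripper_width: 12.4
```

Run:
```python
from rig import ctrl
from h import *
s=ctrl.sense();print(s["joints"].round(2),row(s,[459,-56,200],-0.75))
```

```text
[ 0.    0.21  1.6   0.    1.33 -1.57] [11.096, -17.533, -0.086, -0.008, -0.02, 90.676]
```

Emit:
{"api": "play_rows", "payload": {"targets": [[[11.1, -17.5, -0.1, 0, 0, 90.7], [11.1, -17.5, -0.1, 0, 0, 90.7], [11.1, -17.5, -0.1, 0, 0, 90.7], [11.1, -17.5, -0.1, 0, 0, 90.7], [11.1, -17.5, -0.1, 0, 0, 90.7], [11.1, -17.5, -0.1, 0, 0, 90.7], [11.1, -17.5, -0.1, 0, 0, 90.7], [11.1, -17.5, -0.1, 0, 0, 90.7], [11.1, -17.5, -0.1, 0, 0, 90.7], [11.1, -17.5, -0.1, 0, 0, 90.7], [11.1, -17.5, -0.1, 0, 0, 90.7], [11.1, -17.5, -0.1, 0, 0, 90.7], [11.1, -17.5, -0.1, 0, 0, 90.7]]], "claw": 0.7}}

```text
clock: 17.55
tool_pos: [458.9, -55.8, 200.2]
ee_rot: [[0.01, 1.0, -0.0], [1.0, -0.01, -0.0], [-0.0, -0.0, -1.0]]
contact_force: [-0.7, 0.1, 0.5]
gripper_width: 26.7
```

Run:
```python
from rig import ctrl
from h import *
s=ctrl.sense();c=ctrl.read_camera("wrist");print(s["tool_pos"],s["joints"].round(2),s["clock"],s["gripper_width"])
cv2.imwrite("pics/w10.png",c["pixels"][:,:,::-1]);W=cloud(c,wristT(c,s));T=cloud(c,c["mount"]);H=hsv(c)
b=(H[...,2]<70)&(abs(W[...,2]-138)<8)
n,l,st,ce=cv2.connectedComponentsWithStats(b.astype(np.uint8))
for i in range(1,n):
    if st[i,4]<150: continue
    q=W[l==i];r=cv2.minAreaRect(q[:,:2].astype(np.float32))
    print(st[i],ce[i].round(1),np.percentile(q,[2,50,98],0).round(1).tolist(),[np.round(a,1) for a in r],"toolmed",np.median(T[l==i],0).round(1))
y=(H[...,0]>15)&(H[...,0]<34)&(H[...,1]>140)&(abs(W[...,2]-145)<5)
q=W[y];print("lid front edge x",[(yy,np.percentile(q[abs(q[:,1]-yy)<4][:,0],1).round(1) if (abs(q[:,1]-yy)<4).sum()>20 else None) for yy in (-120,-90,-60,-30,0,30,60)])
f=(T[...,2]<0)&(abs(T[...,0])<14)&(T[...,2]>-45)&(abs(T[...,1])<40)
for v in (245,255,265):
    t=T[v][f[v]][:,1];print("finger inner",v,t[t<0].max() if (t<0).any() else None,t[t>0].min() if (t>0).any() else None)
```

```text
[458.93216813 -55.82032979 200.22741542] [-0.38 -0.07  1.89 -0.    1.32 -0.37] 17.55 26.707537248557525
[ 243  134   21  133 2413] [252.9 198.1] [[449.6, -103.8, 135.7], [456.1, -51.6, 140.3], [462.8, -8.7, 142.2]] [array([456. , -56.6]), array([99.2, 14.2]), np.float64(89.2)] toolmed [ 4.2 -2.8 60. ]
lid front edge x [(-120, np.float64(615.0)), (-90, np.float64(506.0)), (-60, np.float64(492.1)), (-30, np.float64(492.5)), (0, np.float64(493.4)), (30, np.float64(493.1)), (60, np.float64(493.2))]
finger inner 245 -14.854286762268826 11.615504229300946
finger inner 255 -14.83637397966238 11.535809689062999
finger inner 265 -14.75716223911779 11.541846778377947
```

View pics/w10.png

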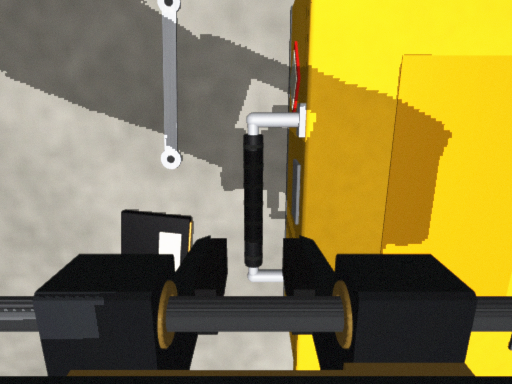

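The picture shows the bar between the fingers at cols 243-263, rows 134-267, and the lid edge at col ~290. The bar is 1.2 mm to the tool's -y side of the jaw centre. I'll descend onto it.

Emit:
{"api": "play_rows", "payload": {"targets": [[[0, -0.12, 4, 0, 0, 0], [0, -0.12, 7, 0, 0, 0], [0, -0.12, 8.5, 0, 0, 0], [0, -0.12, 9.5, 0, 0, 0], [0, -0.12, 10.1, 0, 0, 0], [0, -0.12, 10.1, 0, 0, 0], [0, -0.12, 10.1, 0, 0, 0]]]}}

```text
clock: 18.3
tool_pos: [458.4, -56.0, 100.0]
ee_rot: [[0.01, 1.0, 0.001], [1.0, -0.01, -0.0], [-0.0, 0.001, -1.0]]
contact_force: [0.4, -0.5, -0.4]
gripper_width: 26.4
```

Emit:
{"api": "play_rows", "payload": {"targets": [[[0, 0, 0, 0, 0, 0], [0, 0, 0, 0, 0, 0], [0, 0, 0, 0, 0, 0], [0, 0, 0, 0, 0, 0], [0, 0, 0, 0, 0, 0]]], "claw": 1, "newtons": 25}}

```text
clock: 18.8
tool_pos: [457.9, -56.2, 100.4]
ee_rot: [[0.01, 1.0, -0.0], [1.0, -0.01, -0.001], [-0.001, -0.0, -1.0]]
contact_force: [-5.3, -1.5, 4.3]
gripper_width: 13.1
```

Run:
```python
import numpy as np
def f(t): return np.array([-253*np.cos(t)+10*np.sin(t),253*np.sin(t)+10*np.cos(t)])
def rows(a,b,n):
    s=(1-np.cos(np.linspace(0,np.pi,n+1)[1:]))/2
    return [[0,*((f(a+(b-a)*k)-f(a))/10*[1,-1]).round(2).tolist(),0,0,0] for k in s]
for a in((0,.6,18),):print(rows(*a))
```

```text
[[0, 0.0, -0.12, 0, 0, 0], [0, 0.02, -0.46, 0, 0, 0], [0, 0.06, -1.02, 0, 0, 0], [0, 0.13, -1.77, 0, 0, 0], [0, 0.25, -2.7, 0, 0, 0], [0, 0.43, -3.77, 0, 0, 0], [0, 0.69, -4.94, 0, 0, 0], [0, 1.02, -6.18, 0, 0, 0], [0, 1.43, -7.43, 0, 0, 0], [0, 1.9, -8.66, 0, 0, 0], [0, 2.41, -9.83, 0, 0, 0], [0, 2.95, -10.91, 0, 0, 0], [0, 3.48, -11.85, 0, 0, 0], [0, 3.97, -12.65, 0, 0, 0], [0, 4.39, -13.28, 0, 0, 0], [0, 4.71, -13.74, 0, 0, 0], [0, 4.91, -14.02, 0, 0, 0], [0, 4.98, -14.11, 0, 0, 0]]
```

Emit:
{"api": "play_rows", "payload": {"targets": [[[0, 0, -0.12, 0, 0, 0], [0, 0.02, -0.46, 0, 0, 0], [0, 0.06, -1.02, 0, 0, 0], [0, 0.13, -1.77, 0, 0, 0], [0, 0.25, -2.7, 0, 0, 0], [0, 0.43, -3.77, 0, 0, 0], [0, 0.69, -4.94, 0, 0, 0], [0, 1.02, -6.18, 0, 0, 0], [0, 1.43, -7.43, 0, 0, 0], [0, 1.9, -8.66, 0, 0, 0], [0, 2.41, -9.83, 0, 0, 0], [0, 2.95, -10.91, 0, 0, 0], [0, 3.48, -11.85, 0, 0, 0], [0, 3.97, -12.65, 0, 0, 0], [0, 4.39, -13.28, 0, 0, 0], [0, 4.71, -13.74, 0, 0, 0], [0, 4.91, -14.02, 0, 0, 0], [0, 4.98, -14.11, 0, 0, 0], [0, 4.98, -14.11, 0, 0, 0]]]}}

```text
clock: 20.7
tool_pos: [507.9, -56.8, 242.2]
ee_rot: [[0.01, 1.0, -0.0], [1.0, -0.01, -0.001], [-0.001, -0.0, -1.0]]
contact_force: [-5.3, -2.0, 2.2]
gripper_width: 13.0
```

```bash
cat > lid.py <<'E'
from rig import ctrl
from h import *
def f(t): return np.array([-253*np.cos(t)+10*np.sin(t),253*np.sin(t)+10*np.cos(t)])
s=ctrl.sense();p=s["tool_pos"]
print(s["clock"],p.round(1),s["contact_force"].round(1),s["gripper_width"].round(1),s["wrist_torque"].round(2))
d=p-[457.9,-56.2,100.4]
th=np.arctan2(10+d[2],253-d[0])-np.arctan2(10,253);print("theta by arc",th.round(3),"radius",np.hypot(10+d[2],253-d[0]).round(1))
for n in("scene","side"):
    c=ctrl.read_camera(n);Q=cloud(c);H=hsv(c)
    # lid top plane: coords along box x, z
    h=np.array([711.5,-55.5]);a=np.radians(-.75);ex=np.array([np.cos(a),np.sin(a)]);ey=np.array([-ex[1],ex[0]])
    X=(Q[...,:2]-h)@ex;Y=(Q[...,:2]-h)@ey;Z=Q[...,2]-125
    m=(H[...,0]>14)&(H[...,0]<34)&(H[...,1]>140)&(abs(Y)<150)&(X<0)&(X>-235)&(Z>35)
    if m.sum()>300:
        q=np.c_[X[m],Z[m]]
        for _ in range(4):
            k=np.polyfit(q[:,0],q[:,1],1);r=np.polyval(k,q[:,0])-q[:,1];q=q[abs(r)<max(3,2*np.std(r))]
        print(n,len(q),"theta",np.arctan(-k[0]).round(3),"rms",np.std(r).round(2))
    cv2.imwrite(f"pics/lid_{n}_{s['clock']:.1f}.png",c["pixels"][:,:,::-1])
def rows(a,b,n):
    k=(1-np.cos(np.linspace(0,np.pi,n+1)[1:]))/2
    return [[0,*((f(a+(b-a)*i)-f(a))/10*[1,-1]).round(2).tolist(),0,0,0] for i in k]
import sys
if len(sys.argv)>1: print(rows(th,float(sys.argv[1]),int(sys.argv[2])))
E
python3 lid.py 0.88 14
```

```text
Traceback (most recent call last):
  File "lid.py", line 5, in <module>
    print(s["clock"],p.round(1),s["contact_force"].round(1),s["gripper_width"].round(1),s["wrist_torque"].round(2))
                                                            ^^^^^^^^^^^^^^^^^^^^^^^^
AttributeError: 'float' object has no attribute 'round'
```

```bash
sed -i 's/s\["gripper_width"\].round(1)/s["gripper_width"]/' lid.py; python3 lid.py 0.88 14
```

```text
20.7 [507.9 -56.8 242.2] [-5.3 -2.   2.2] 13.019110894120239 [-0.43  0.74  0.04]
theta by arc 0.603 radius 253.4
scene 9095 theta 0.598 rms 1.36
[[0, 0.05, -0.07, 0, 0, 0], [0, 0.21, -0.28, 0, 0, 0], [0, 0.47, -0.61, 0, 0, 0], [0, 0.82, -1.04, 0, 0, 0], [0, 1.25, -1.54, 0, 0, 0], [0, 1.75, -2.1, 0, 0, 0], [0, 2.29, -2.66, 0, 0, 0], [0, 2.85, -3.21, 0, 0, 0], [0, 3.4, -3.71, 0, 0, 0], [0, 3.9, -4.15, 0, 0, 0], [0, 4.33, -4.5, 0, 0, 0], [0, 4.65, -4.76, 0, 0, 0], [0, 4.86, -4.92, 0, 0, 0], [0, 4.93, -4.98, 0, 0, 0]]
```

The arc (0.603) and the scene camera (0.598) agree on the lid angle. Next I'll raise it past balance to 0.88.

Emit:
{"api": "play_rows", "payload": {"targets": [[[0, 0.05, -0.07, 0, 0, 0], [0, 0.21, -0.28, 0, 0, 0], [0, 0.47, -0.61, 0, 0, 0], [0, 0.82, -1.04, 0, 0, 0], [0, 1.25, -1.54, 0, 0, 0], [0, 1.75, -2.1, 0, 0, 0], [0, 2.29, -2.66, 0, 0, 0], [0, 2.85, -3.21, 0, 0, 0], [0, 3.4, -3.71, 0, 0, 0], [0, 3.9, -4.15, 0, 0, 0], [0, 4.33, -4.5, 0, 0, 0], [0, 4.65, -4.76, 0, 0, 0], [0, 4.86, -4.92, 0, 0, 0], [0, 4.93, -4.98, 0, 0, 0], [0, 4.93, -4.98, 0, 0, 0], [0, 4.93, -4.98, 0, 0, 0]]]}}

```text
clock: 22.4
tool_pos: [557.3, -57.3, 292.0]
ee_rot: [[0.01, 1.0, 0.0], [1.0, -0.01, -0.001], [-0.001, 0.0, -1.0]]
contact_force: [-3.7, -2.4, 4.9]
gripper_width: 13.1
```

```bash
python3 lid.py 0.735 14
```

```text
22.4 [557.3 -57.3 292. ] [-3.7 -2.4  4.9] 13.080037243346013 [-0.44  0.45 -0.04]
theta by arc 0.88 radius 253.5
scene 8928 theta 0.875 rms 1.55
side 583 theta 0.875 rms 7.39
[[0, -0.04, 0.03, 0, 0, 0], [0, -0.14, 0.11, 0, 0, 0], [0, -0.32, 0.25, 0, 0, 0], [0, -0.54, 0.43, 0, 0, 0], [0, -0.81, 0.65, 0, 0, 0], [0, -1.11, 0.9, 0, 0, 0], [0, -1.42, 1.17, 0, 0, 0], [0, -1.72, 1.44, 0, 0, 0], [0, -2.01, 1.7, 0, 0, 0], [0, -2.26, 1.94, 0, 0, 0], [0, -2.47, 2.15, 0, 0, 0], [0, -2.62, 2.3, 0, 0, 0], [0, -2.72, 2.4, 0, 0, 0], [0, -2.75, 2.43, 0, 0, 0]]
```

Past balance, at 0.88, the tangential force changed sign from -1.2 N to +0.3 N, so the springs carry the lid. Now I'll ease it back to 0.735.

Emit:
{"api": "play_rows", "payload": {"targets": [[[0, -0.04, 0.03, 0, 0, 0], [0, -0.14, 0.11, 0, 0, 0], [0, -0.32, 0.25, 0, 0, 0], [0, -0.54, 0.43, 0, 0, 0], [0, -0.81, 0.65, 0, 0, 0], [0, -1.11, 0.9, 0, 0, 0], [0, -1.42, 1.17, 0, 0, 0], [0, -1.72, 1.44, 0, 0, 0], [0, -2.01, 1.7, 0, 0, 0], [0, -2.26, 1.94, 0, 0, 0], [0, -2.47, 2.15, 0, 0, 0], [0, -2.62, 2.3, 0, 0, 0], [0, -2.72, 2.4, 0, 0, 0], [0, -2.75, 2.43, 0, 0, 0], [0, -2.75, 2.43, 0, 0, 0], [0, -2.75, 2.43, 0, 0, 0], [0, -2.75, 2.43, 0, 0, 0], [0, -2.75, 2.43, 0, 0, 0]]]}}

```text
clock: 24.3
tool_pos: [529.8, -57.0, 267.7]
ee_rot: [[0.01, 1.0, 0.0], [1.0, -0.01, -0.001], [-0.001, 0.0, -1.0]]
contact_force: [-3.6, -2.5, 3.4]
gripper_width: 13.1
```

```bash
python3 lid.py
python3 - <<'E'
from rig import ctrl
from h import *
s=ctrl.sense();print(s["clock"],s["qvel"].round(4))
sc=ctrl.read_camera("scene");Q=cloud(sc);H=hsv(sc);z=Q[...,2]
m=(H[...,1]<90)&(z>85)&(z<122)&(Q[...,1]>108)&(Q[...,1]<160)&(abs(Q[...,0]-648)<30)
q=Q[m];print("sleeve+stud pts",len(q),np.percentile(q,[3,50,97],0).round(1).tolist())
w=q[q[:,2]>109];print("sleeve upper y range",np.percentile(w[:,1],[3,97]))
m=np.zeros(z.shape,bool);m[225:280,340:410]=1
n,l,st,ce=cv2.connectedComponentsWithStats((m&(H[...,1]<90)&(H[...,2]>120)&(z>8)).astype(np.uint8))
for i in range(1,n):
    if st[i,4]>15: print("tray",st[i].tolist(),np.nanmedian(Q[l==i],0).round(1))
E
```

```text
24.3 [529.8 -57.  267.7] [-3.6 -2.5  3.4] 13.13091196786069 [-0.39  0.52  0.02]
theta by arc 0.735 radius 253.5
scene 9101 theta 0.731 rms 1.43
side 370 theta -0.773 rms 2.87
24.4 [ 0.0004 -0.0006 -0.0014  0.0008  0.0003  0.0013]
sleeve+stud pts 137 [[640.3, 108.5, 97.2], [651.4, 123.7, 107.7], [658.1, 141.6, 112.6]]
sleeve upper y range [108.73123902 130.8617062 ]
tray [352, 232, 15, 13, 99] [454.4 279.2  23.6]
tray [391, 260, 10, 10, 58] [460.5 377.4  23.5]
```

```bash
python3 -c "
from rig import ctrl
print(ctrl.job_done())"
```

```text
the job is handed in; nothing more can be done
None
```

The 24 mm sleeve is home on the stay stud and released, and I am holding the lid still by its handle just below the balance point. I handed the job in at about 24.5 s.

- **Sleeve:** I pushed it onto the stud, let go, then pressed its end face against the shoulder with 17 N. The wrist picture then showed it flush, with about 12 mm of stud showing.
- **Lid:** I raised it to 0.88 rad. The force along its swing changed from about -1.2 N to +0.3 N, so the springs had taken it. I eased it back to 0.735 rad by the arm's arc and 0.731 rad by the scene camera, against a balance point of 0.785. The joint speeds were near zero.
- **Other parts:** The 16 and 32 mm sleeves measured in their original places. I didn't measure the stay, battery pack and screwdriver again at the end, but the arm never went down near them.

**Checks that disagreed or failed:**
- **Fingertips:** they sit about 40 mm behind where the tool frame says. My first grasp closed on air above the sleeve, touching nothing, and I corrected for this afterwards.
- **Scene camera:** it placed the shoulder up to about 4 mm away from where the sleeve actually stopped.
- **Side camera:** its final lid-angle fit (-0.773) had too few points, so I ignored it.

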